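# Sweep the reject nuts into the scrap bin

## Task

Clear the white sorting deck: sweep all four dark steel nuts along it with the fingertips and over the open end into the red scrap bin, pushing them only and never picking one up. Leave the grease jar and the plug gauge standing where they are among the nuts, and leave everything else on the bench undisturbed.

Things in the scene. Friction and masses are not known exactly. Their poses are not given: they have to be found in the camera images.
- deck: Fixed sorting deck with a white top 60 mm above the bench, 254 mm wide along its x between two aluminium rims (each 8 mm thick, standing 12 mm above the top) and 300 mm long along its y. Both ends (its y = +150 and -150 mm) are open, with no rim: a bin stands below each. Origin at the centre of its underside, on the bench; z up; its z = 60 mm is the top.
- red_bin: Fixed red scrap bin, open on top, 300 mm along x by 140 mm along y by 52 mm high, walls and floor 4 mm; it starts empty. It stands 4 mm off one open end of the deck, with its axes parallel to the deck's; its centre is at deck y = +224 or -224 mm (it changes sides), so its rim is 8 mm lower than the deck's top. Origin at the centre of its underside.
- blue_bin: Fixed blue bin for good parts, same size as the red one, at the other end of the deck, holding brass spacers below its rim. Origin at the centre of its underside. No nut belongs in it.
- nut_a: Dark steel hexagon nut, 30 mm across the flats (35 mm over the corners), 16 mm thick, about 64 g, lying flat and loose on the deck 64 to 94 mm to one side of its long middle line (deck x = 0), two on each side. Origin at its centre, 8 mm above the deck; z is the bore's axis; each flat-to-flat direction lies at a multiple of 60 degrees from its x axis.
- nut_b: Dark steel hexagon nut, 30 mm across the flats (35 mm over the corners), 16 mm thick, about 64 g, lying flat and loose on the deck 64 to 94 mm to one side of its long middle line (deck x = 0), two on each side. Origin at its centre, 8 mm above the deck; z is the bore's axis; each flat-to-flat direction lies at a multiple of 60 degrees from its x axis.
- nut_c: Dark steel hexagon nut, 30 mm across the flats (35 mm over the corners), 16 mm thick, about 64 g, lying flat and loose on the deck 64 to 94 mm to one side of its long middle line (deck x = 0), two on each side. Origin at its centre, 8 mm above the deck; z is the bore's axis; each flat-to-flat direction lies at a multiple of 60 degrees from its x axis.
- nut_d: Dark steel hexagon nut, 30 mm across the flats (35 mm over the corners), 16 mm thick, about 64 g, lying flat and loose on the deck 64 to 94 mm to one side of its long middle line (deck x = 0), two on each side. Origin at its centre, 8 mm above the deck; z is the bore's axis; each flat-to-flat direction lies at a multiple of 60 degrees from its x axis.
- grease_jar: Small white jar with a yellow cap, 34 mm in diameter, 40 mm tall, 120 g, standing loose on the deck near its long middle line (deck x within 6 mm of 0). Origin at the centre of its underside.
- plug_gauge: Brass plug gauge, a spool-shaped pin 42 mm tall, foot 30 mm and head 24 mm in diameter, 130 g, standing loose on the deck near its long middle line (deck x within 6 mm of 0). Origin at the centre of its underside.
- tape_roll: Green roll of tape lying flat on the bench to the left, 84 mm in diameter, 24 mm high. Origin at the centre of its underside. Leave alone.
- screwdriver: Screwdriver with an orange handle, about 200 mm long, lying on the bench to the right. Leave alone.
- carton: Cardboard carton, 70 x 90 x 60 mm, on the bench beyond the deck. Origin at the centre of its underside. Leave alone.
- cleaner: White bottle with a red cap, 56 mm in diameter, 150 mm tall, standing on the bench beyond the deck. Origin at the centre of its underside. Leave alone.
- mallet: Hammer with a wooden handle, about 280 mm long, lying on the bench to the left. Leave alone.

How it is judged (in metres and radians):
At the end, for the whole second after the job is handed in: All four nuts are inside the red bin, centres within its walls and at most 4 mm above its rim; jar and gauge stand upright (0.2 rad) within 30 mm of where they began; tape roll, screwdriver, carton, bottle and hammer are within 30 mm of where they began (x of nut_a in the frame of red_bin between -0.146 and 0.146 m and y of nut_a in the frame of red_bin between -0.066 and 0.066 m and z of each of nut_a, nut_b, nut_c, nut_d in the frame of red_bin below 0.056 m and x of nut_b in the frame of red_bin between -0.146 and 0.146 m and y of nut_b in the frame of red_bin between -0.066 and 0.066 m and x of nut_c in the frame of red_bin between -0.146 and 0.146 m and y of nut_c in the frame of red_bin between -0.066 and 0.066 m and x of nut_d in the frame of red_bin between -0.146 and 0.146 m and y of nut_d in the frame of red_bin between -0.066 and 0.066 m and distance of each of grease_jar, plug_gauge, tape_roll, screwdriver, carton, cleaner, mallet from where it was at the start of the episode below 0.03 m and angle between each of grease_jar, plug_gauge's own z axis and vertical below 0.2 rad); the robot touches nothing.
It fails at once if a nut is picked up (its centre rises more than 30 mm above the deck's top; lying flat it is at 8 mm) (height (world z) of any of nut_a, nut_b, nut_c, nut_d above 0.09 m).
It fails at once if the grease jar or the plug gauge is knocked over (tilted more than 0.6 rad), or moved more than 30 mm (angle between any of grease_jar, plug_gauge's own z axis and vertical above 0.6 rad or distance of any of grease_jar, plug_gauge from where it was at the start of the episode above 0.03 m).
It fails at once if another thing on the bench is moved more than 30 mm (distance of any of tape_roll, screwdriver, carton, cleaner, mallet from where it was at the start of the episode above 0.03 m).
It also fails if it takes over 61 s, if anything falls off the work surface, if the arm or the gripper's body presses on something with over 40 N, if the wrist force passes 120 N, or if a joint passes its speed limit or range.

## Robot

A 6-joint arm with a two-finger parallel gripper is mounted at the origin on the work surface. World frame = base frame: x ahead of the robot, y to its left, z up, the work surface at z = 0. Lengths are in mm, angles in rad, forces in N, time in s.
With the tool pointing down it reaches from about 400 to 925 mm from the base axis. Payload 12.5 kg.
Tool frame: the origin (TCP) lies at the centre of the arm's flange, where the gripper is bolted on; the fingertips stand 190 mm ahead of it and the grasp point (between the pads) lies 171 mm ahead of it; z points along the fingers, y is the direction in which the jaws open and shut (so a half turn about z gives the same grasp; the last joint's range is limited). The gripper opens to 95 mm and grips with 3 to 60 N. Pads are 20 mm wide; open, the fingers measure 119 mm over their backs; the gripper's body (75 mm by 180 mm) begins 59 mm behind the grasp point.
Start: joints at [1.132, 0.491, 1.559, -0, 1.092, -0.106], TCP at [204.158, 590.715, 404.761] pointing down, gripper open.
Joint ranges: [-3.1, 3.1], [-0.84, 2.19], [0.05, 2.79], [-1.13, 4.28], [0.06, 2.93], [-2.69, 2.69]. Speed limits (rad/s): [2.22, 2.22, 2.79, 3.14, 3.14, 3.14].

## Interface

Orientations are given as [roll, pitch, yaw] about the fixed x, y, z axes, in that order (R = Rz(yaw) Ry(pitch) Rx(roll)).
In Python, from cell import env gives the robot as it stands.
- The arm moves only by the shell command python3 -m pendant 'ROWS'. ROWS is JSON, a list of rows, each an object of numbers: "x", "y", "z": the shift along the tool's x, y, z in units of 150 mm (1.0 is 150 mm); "rx", "ry", "rz": the turn, a rotation vector about the tool's x, y, z in units of 45 degrees (1.0 is 45 degrees); "jaw": the opening, from 0 (shut) to 1 (fully open). In form: [{"x": .., "y": .., "z": .., "rx": .., "ry": .., "rz": .., "jaw": ..}, ...]. A call has 1 to 10 rows; each row is the pose to reach, as a shift and turn from the pose commanded when the call began, along the tool's axes at that moment; what a row does not reach only later rows make up. A row lasts 1/8 s, in which the tool goes at most 62.5 mm and 10.7 degrees, less where a joint would pass 70% of its speed; a pose out of reach is approached as far as the arm can. A call with a number of a shift or a turn outside -1 to 1 is refused whole. A call with a gripper value outside its range is refused whole. The fingers move at their own pace and stop on an object; the grip force is fixed at half the most. Time passes only in rows, so rows that repeat a pose let the fingers close. It gives the time, the measured TCP pose, the force and the opening at its end, in the units of the state.
- env.state(): the state, without advancing time (a new reading comes with each control period).
- env.read_camera(name): name is "scene" or "side" or "wrist"; returns a dict with "img" (400x640x3 uint8, red, green, blue), "fx", "fy", "cx", "cy" (pixels), "rvec" (rotation vector, rad) and "tvec" (3), from world to camera coordinates, as OpenCV has them. Camera axes: x right, y down, z forward; pixel columns grow to the right and rows downward; lengths in mm; the calibration is good to about 2 mm. A picture is of the moment at which its call begins. There is no depth.
- env.job_done(): hands the job in, once; it reports no verdict.
The state is a dict: "t": time; "joints": joint angles; "qvel": joint speeds; "tau": joint torques, N m; "eef_pos": TCP position; "tcp_rot": TCP orientation; "ft_force": force on the tool from outside, world axes, zero at the start; "moment": the same for the moment, N m; "opening": opening from 0.0 (shut) to 1.0 (fully open).
Only numpy, scipy, OpenCV 4.12 (cv2) and the standard library are available. Lean on these libraries where they do the work, as an engineer would, in place of code of your own. Each camera call takes 0.05 s, during which the arm holds its last target.

## Working session

There is one attempt and no reset: what is moved stays moved. The work goes in short steps, Python scripts to look and compute and a shell command to move; the robot and the scene stay as the last step left them, time stands still between calls to the robot, and variables do not carry over. Pictures are saved under pics/ and viewed, and the job is handed in when it is done.

```bash
mkdir -p pics; ls
python3 - <<'E'
from cell import env
import cv2
print(env.state())
for n in ("scene","side","wrist"):
    r=env.read_camera(n); cv2.imwrite(f"pics/{n}0.png",r["img"][:,:,::-1]); print(n,r["fx"],r["fy"],r["cx"],r["cy"],r["rvec"],r["tvec"])
E
```

```text
pics
{'t': 0.0, 'joints': array([ 1.13241170e+00,  4.91555071e-01,  1.55944375e+00, -3.16479638e-05,
        1.09164045e+00, -1.05573586e-01]), 'qvel': array([-1.26479508e-03, -2.32020030e-03, -2.67493357e-04, -7.67038250e-05,
       -1.79509452e-03,  6.49040815e-04]), 'tau': array([ 3.73258503e-03, -6.12649369e+01, -2.58191407e+01,  6.93482766e-02,
        4.81084292e-02, -7.07987806e-05]), 'eef_pos': array([204.14152531, 590.69176748, 404.16637791]), 'tcp_rot': array([-3.14054890e+00, -8.23784092e-05,  2.80879617e+00]), 'ft_force': array([-0.1808755 ,  0.3180703 , -0.09840907]), 'moment': array([ 0.02620074, -0.00927091,  0.02069395]), 'opening': 1.001284289542919}
scene 418.2921325492049 418.2921325492049 317.8803082970585 195.69052651445963 [ 0.95151437  2.46717511 -1.07044568] [ 435.00654903 -178.99873086 1732.08464049]
side 409.149613060036 409.149613060036 323.1160703101794 197.13657373073727 [ 2.46038544 -0.0416479   0.02292565] [-540.65273601   24.1902916  1213.69966732]
wrist 354.21396261699414 354.21396261699414 320.20424525267913 197.13329144188907 [-2.36967172 -1.68905065 -0.23031277] [-624.99792164  -31.47587515  391.55846607]
```

View pics/scene0.png

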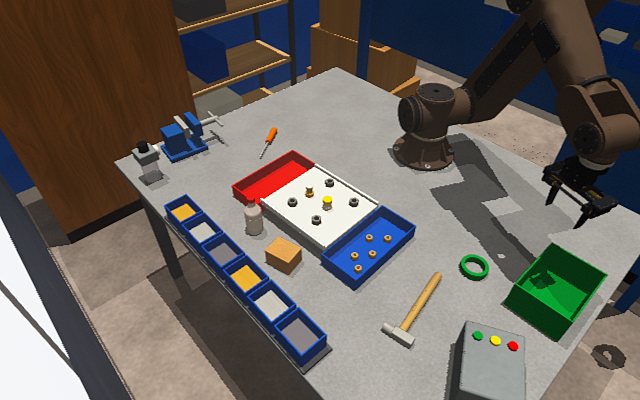

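View pics/side0.png

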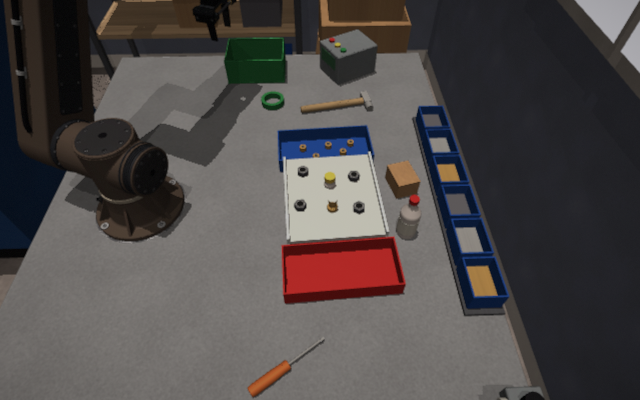

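View pics/wrist0.png

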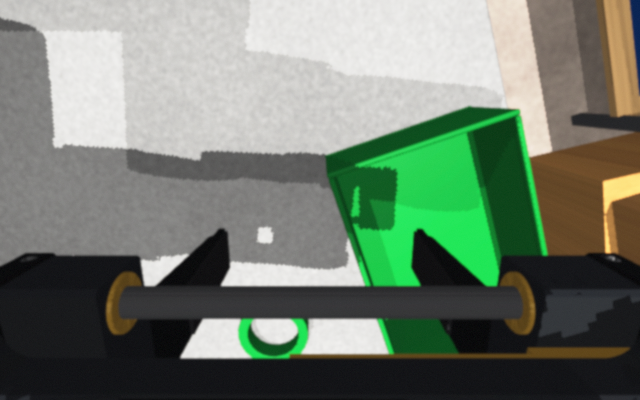

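Side view: the red bin is at the world -y end. The nuts are at about (303,171), (354,175), (300,205) and (359,207), the jar is at (330,179) and the gauge at (333,204). I'll zoom in and measure.

```bash
cat > h.py <<'E'
import numpy as np, cv2
def cam(r):
    K=np.array([[r["fx"],0,r["cx"]],[0,r["fy"],r["cy"]],[0,0,1.]]); R=cv2.Rodrigues(np.array(r["rvec"]))[0]; t=np.array(r["tvec"]).reshape(3); return K,R,t
def back(r,u,v,z):
    K,R,t=cam(r); c=-R.T@t; d=R.T@np.linalg.solve(K,[u,v,1.]); return c+d*(z-c[2])/d[2]
def proj(r,P):
    K,R,t=cam(r); return cv2.projectPoints(np.array(P,float).reshape(-1,3),np.array(r["rvec"]),t,K,None)[0].reshape(-1,2)
def nuts(r):
    im=r["img"].astype(int); return im
E
python3 - <<'E'
from h import *
from cell import env
r=env.read_camera("side"); im=r["img"]
x0,y0,x1,y1=265,120,415,305
cv2.imwrite("pics/side_z.png",cv2.resize(im[y0:y1,x0:x1,::-1],None,fx=3.2,fy=3.2,interpolation=cv2.INTER_CUBIC))
# white mask
w=(im.min(2)>150)&(im.max(2).astype(int)-im.min(2)<40)
w=w.astype(np.uint8); n,l,s,c=cv2.connectedComponentsWithStats(w)
for i in range(1,n):
    if s[i,4]>2000: print(s[i],c[i])
k=l==l[190,345]
cs=cv2.findContours(k.astype(np.uint8),cv2.RETR_CCOMP,cv2.CHAIN_APPROX_NONE)
for c_ in cs[0]:
    a=cv2.contourArea(c_)
    if a>2000:
        box=cv2.approxPolyDP(cv2.convexHull(c_),6,True).reshape(-1,2); print(box); 
        for u,v in box: print(back(r,u,v,60).round(0))
d=((im.max(2)<90)).astype(np.uint8); n,l,s,c=cv2.connectedComponentsWithStats(d[155:225,285:380].copy())
for i in range(1,n):
    if s[i,4]>20: print("dark",s[i],c[i]+[285,155],back(r,c[i][0]+285,c[i][1]+155,70).round(1))
E
```

```text
[ 283  155  102   87 6502] [330.96724085 199.36619502]
[[366 155]
 [384 233]
 [287 238]
 [284 157]]
[678. 129.  60.]
[ 696. -162.   60.]
[ 440. -169.   60.]
[425. 128.  60.]
dark [13 13 10  9 63] [302.38095238 172.14285714] [481.4  54.3  70. ]
dark [63 16 11 11 76] [353.31578947 176.55263158] [630.2  32.3  70. ]
dark [40 24 10 10 51] [329.94117647 182.94117647] [560.7   9.7  70. ]
dark [ 9 46 12 10 80] [299.9875 206.05  ] [474.3 -72.   70. ]
dark [44 47  8  6 31] [332.19354839 204.58064516] [563.2 -69.6  70. ]
dark [69 47 10 12 75] [358.36 207.84] [634.5 -83.2  70. ]
```

View pics/side_z.png

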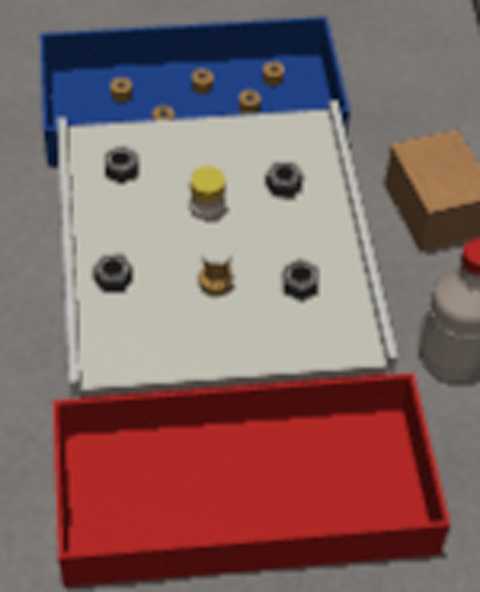

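Run:
```python
from h import *
from cell import env
from scipy.optimize import least_squares
r=env.read_camera("side"); s=env.read_camera("scene")
f=lambda x,y:(265+x/3.2-.5+.16,120+y/3.2-.5+.16)
P=np.array([back(r,*f(*p),60)[:2] for p in [(82,388),(386,366),(332,110),(68,120)]]); print(P.round(1))
L=np.array([[-127,150],[127,150],[127,-150],[-127,-150]],float)*[1,-1]
def T(q,L): c,s_=np.cos(q[2]),np.sin(q[2]); return L@np.array([[c,s_],[-s_,c]])+q[:2]
q=least_squares(lambda q:(T(q,L)-P).ravel(),[560,-20,0]).x; print(q,(T(q,L)-P).round(1))
np.save("q.npy",q)
# scene crop with overlay
for nm,rr,(x0,y0,x1,y1) in (("side",r,(265,120,415,305)),("scene",s,(225,140,425,300))):
    k=3.5; im=cv2.resize(rr["img"][y0:y1,x0:x1,::-1],None,fx=k,fy=k,interpolation=cv2.INTER_CUBIC)
    def pl(W,col):
        p=((proj(rr,W)-[x0,y0]+.5)*k).astype(np.int32); cv2.polylines(im,[p],True,col,1)
    w=T(q,L); pl(np.c_[w,np.full(4,60)],(255,0,255))
    w=T(q,np.array([[-150,-294],[150,-294],[150,-154],[-150,-154]],float)); pl(np.c_[w,np.full(4,52)],(0,255,255))
    cv2.imwrite(f"pics/ov_{nm}.png",im)
```

```text
[[ 448.6 -178.5]
 [ 699.3 -165. ]
 [ 686.1  133.3]
 [ 430.7  127.5]]
[ 5.66157403e+02 -2.06532381e+01  4.59281752e-02] [[-2.4  2.1]
 [ 0.6  0.3]
 [ 0.   1.7]
 [ 1.7 -4.1]]
```

View pics/ov_side.png

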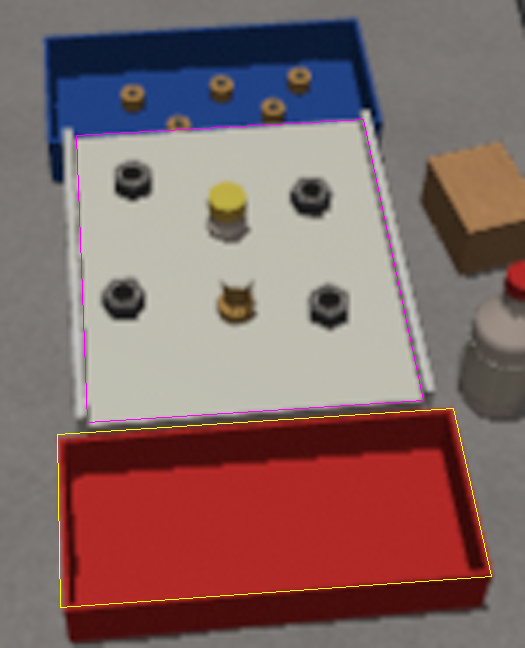

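View pics/ov_scene.png

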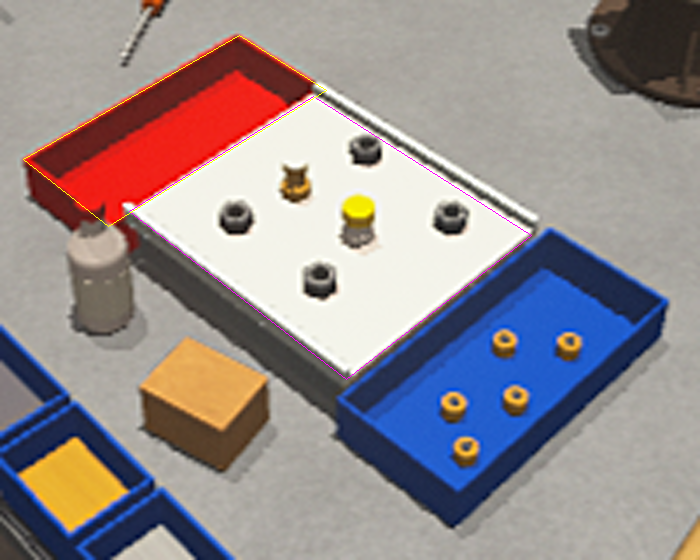

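Run:
```python
from h import *
from cell import env
q=np.load("q.npy")
r=env.read_camera("side"); s=env.read_camera("scene")
c,sn=np.cos(q[2]),np.sin(q[2]); R=np.array([[c,-sn],[sn,c]])
for nm,rr,(x0,y0),pts in (("side",r,(265,120),[(132,174,76),(311,190,76),(123,292,76),(329,301,76),(227,196,100),(236,308,63)]),("scene",s,(225,140),[(451,211,76),(319,274,76),(366,145,76),(236,213,76),(357,208,100),(296,189,63)])):
  for u,v,z in pts:
    w=back(rr,x0+u/3.5-.5,y0+v/3.5-.5,z); print(nm,w.round(1),(R.T@(w[:2]-q[:2])).round(1))
```

```text
side [481.1  60.5  76. ] [-81.2  85. ]
side [630.3  37.8  76. ] [66.8 55.4]
side [473.5 -65.7  76. ] [-94.6 -40.8]
side [634.8 -79.8  76. ] [ 65.8 -62.2]
side [558.5  11.6 100. ] [-6.2 32.5]
side [562.4 -74.4  63. ] [ -6.2 -53.5]
scene [478.1  58.   76. ] [-84.3  82.6]
scene [629.   35.1  76. ] [65.4 52.8]
scene [472.4 -67.7  76. ] [-95.8 -42.7]
scene [633.8 -79.2  76. ] [ 64.9 -61.6]
scene [560.1  12.2 100. ] [-4.5 33.1]
scene [559.3 -76.6  63. ] [ -9.4 -55.6]
```

```bash
cat > go.py <<'E'
import sys
from h import *
from cell import env
# usage: deckx decky tcpz : units in the tool axes from measured pose
q=np.load("q.npy"); c,s=np.cos(q[2]),np.sin(q[2]); R=np.array([[c,-s],[s,c]])
st=env.state(); p=st["eef_pos"]; yaw=st["tcp_rot"][2]
print("t",st["t"],"pos",p.round(1),"deck",(R.T@(p[:2]-q[:2])).round(1),"rot",st["tcp_rot"].round(4),"F",st["ft_force"].round(1),"open",round(st["opening"],3),"j",st["joints"].round(2))
if len(sys.argv)>1:
    x,y,z=map(float,sys.argv[1:4]); w=np.r_[q[:2]+R@[x,y],z]; d=w-p
    tx=np.array([np.cos(yaw),np.sin(yaw)]); ty=np.array([np.sin(yaw),-np.cos(yaw)])
    dy=(yaw-(np.pi/2+q[2]))
    print("units x %.3f y %.3f z %.3f rz %.3f"%(d[:2]@tx/150,d[:2]@ty/150,-d[2]/150,dy/(np.pi/4)))
E
python3 - <<'E'
from h import *
from cell import env
r=env.read_camera("side")
print("cleaner",back(r,407.5,232,0),back(r,265+525/3.5,120+260/3.5,150))
E
python3 -m pendant '[{"x":-0.98,"y":-0.79,"rz":0.8,"jaw":0.2},{"x":-0.98,"y":-0.79,"rz":0.8,"jaw":0.2},{"x":-0.98,"y":-0.79,"rz":0.8,"jaw":0.2},{"x":-0.98,"y":-0.79,"rz":0.8,"jaw":0.2},{"x":-0.98,"y":-0.79,"rz":0.8,"jaw":0.2},{"x":-0.98,"y":-0.79,"rz":0.8,"jaw":0.2}]'
python3 go.py -94 -6 404.8
```

```text
cleaner [ 775.92092332 -120.225628      0.        ] [ 772.7718517  -105.09520857  150.        ]
t 0.45 pos [204.1 590.7 404.7] deck [-333.6  627.3] rot [-3.1415  0.      2.8088] F [-1.1  0.4 -0.3] open 0.997 j [ 1.13  0.49  1.56 -0.    1.09 -0.11]
units x -3.045 y -3.333 z -0.001 rz 1.518invalid input
```

```bash
python3 -m pendant '[{"x":-0.98,"y":-0.79,"z":0,"rx":0,"ry":0,"rz":0.8,"jaw":0.2},{"x":-0.98,"y":-0.79,"z":0,"rx":0,"ry":0,"rz":0.8,"jaw":0.2},{"x":-0.98,"y":-0.79,"z":0,"rx":0,"ry":0,"rz":0.8,"jaw":0.2},{"x":-0.98,"y":-0.79,"z":0,"rx":0,"ry":0,"rz":0.8,"jaw":0.2},{"x":-0.98,"y":-0.79,"z":0,"rx":0,"ry":0,"rz":0.8,"jaw":0.2}]'; echo
python3 go.py -94 -6 404.8
```

```text
t: 1.08
eef_pos: [304.8, 430.3, 405.0]
tcp_rot: [3.141, -0.0, 2.18]
ft_force: [0.0, -0.5, 0.4]
opening: 0.529

t 1.075 pos [304.8 430.3 405. ] deck [-240.4  462.5] rot [ 3.1411e+00 -2.0000e-04  2.1798e+00] F [ 0.  -0.5  0.4] open 0.529 j [0.83 0.35 1.8  0.   0.99 0.22]
units x -3.162 y -0.842 z 0.001 rz 0.717
```

```bash
python3 -m pendant '[{"x":-1,"y":-0.25,"z":0,"rx":0,"ry":0,"rz":0.717,"jaw":0.2},{"x":-1,"y":-0.25,"z":0,"rx":0,"ry":0,"rz":0.717,"jaw":0.2},{"x":-1,"y":-0.25,"z":0,"rx":0,"ry":0,"rz":0.717,"jaw":0.2},{"x":-1,"y":-0.25,"z":0,"rx":0,"ry":0,"rz":0.717,"jaw":0.2},{"x":-1,"y":-0.25,"z":0,"rx":0,"ry":0,"rz":0.717,"jaw":0.2}]'; echo
python3 go.py -94 -6 404.8
```

```text
t: 1.7
eef_pos: [359.3, 287.1, 404.8]
tcp_rot: [3.141, -0.0, 1.621]
ft_force: [1.2, 0.1, -0.5]
opening: 0.202

t 1.7 pos [359.3 287.1 404.8] deck [-192.5  316.9] rot [ 3.1414e+00 -4.0000e-04  1.6214e+00] F [ 1.2  0.1 -0.5] open 0.202 j [0.53 0.26 1.95 0.   0.94 0.48]
units x -2.156 y 0.646 z -0.000 rz 0.006
```

```bash
python3 -m pendant '[{"x":-0.3,"y":0.4,"z":0,"rx":0,"ry":0,"rz":0,"jaw":0.2},{"x":-0.6,"y":0.65,"z":0,"rx":0,"ry":0,"rz":0,"jaw":0.2},{"x":-1,"y":0.65,"z":0,"rx":0,"ry":0,"rz":0,"jaw":0.2},{"x":-1,"y":0.65,"z":0,"rx":0,"ry":0,"rz":0,"jaw":0.2}]'; echo
python3 -m pendant '[{"x":-1,"y":0,"z":0,"rx":0,"ry":0,"rz":0,"jaw":0.2},{"x":-1,"y":0,"z":0,"rx":0,"ry":0,"rz":0,"jaw":0.2},{"x":-1,"y":0,"z":0,"rx":0,"ry":0,"rz":0,"jaw":0.2},{"x":-1,"y":0,"z":0,"rx":0,"ry":0,"rz":0,"jaw":0.2}]'; echo
python3 go.py -94 -6 290
python3 - <<'E'
from cell import env
import cv2
cv2.imwrite("pics/w1.png",env.read_camera("wrist")["img"][:,:,::-1])
E
```

```text
t: 2.2
eef_pos: [464.6, 139.4, 404.4]
tcp_rot: [-3.141, 0.0, 1.618]
ft_force: [-0.6, 0.7, -0.2]
opening: 0.199

t: 2.7
eef_pos: [471.3, -8.6, 404.7]
tcp_rot: [3.141, -0.0, 1.618]
ft_force: [0.1, 1.1, -0.5]
opening: 0.2

t 2.7 pos [471.3  -8.6 404.7] deck [-94.2  16.4] rot [ 3.1415e+00 -3.0000e-04  1.6184e+00] F [ 0.1  1.1 -0.5] open 0.2 j [-0.16  0.27  1.92  0.    0.95 -0.21]
units x -0.149 y 0.001 z 0.764 rz 0.002
```

View pics/w1.png

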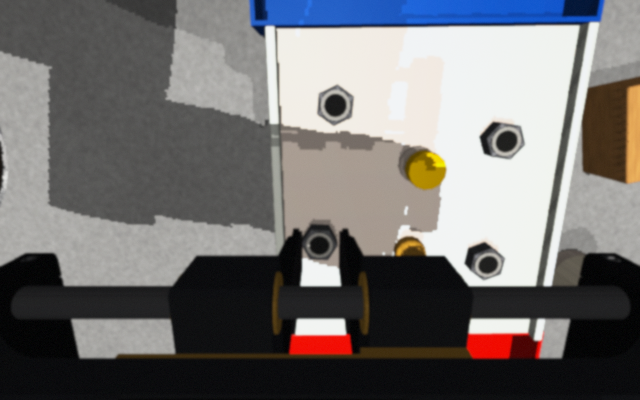

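Wrist view shows all four nuts clearly: A (335,105), C (319,242), B (506,141), D (486,261). The jar cap is at (426,170) and the gauge at about (410,250). The deck edges are also visible: left inner edge about (277,27) to (284,235), top edge at y≈26.

Run:
```python
from h import *
from cell import env
q=np.load("q.npy"); c,s=np.cos(q[2]),np.sin(q[2]); R=np.array([[c,-s],[s,c]])
r=env.read_camera("wrist")
for n,u,v,z in [("A",335,104,76),("C",319,242,76),("B",507,141,76),("D",486,261,76),("jar",427,170,100),("Ltop",277,27,60),("Rtop",581,24,60),("Lmid",284,235,60),("R low",541,330,60)]:
    w=back(r,u,v,z); print(n,w.round(1),(R.T@(w[:2]-q[:2])).round(1))
```

```text
A [480.9  64.1  76. ] [-81.3  88.6]
C [473.3 -61.8  76. ] [-94.6 -36.8]
B [632.   40.3  76. ] [68.6 57.9]
D [633.6 -73.7  76. ] [ 64.9 -56.1]
jar [558.2  15.9 100. ] [-6.2 36.8]
Ltop [429.1 124.1  60. ] [-130.3  150.8]
Rtop [684.1 138.8  60. ] [125.2 153.9]
Lmid [438.9 -62.8  60. ] [-129.   -36.2]
R low [ 714.7 -158.    60. ] [ 142.1 -144. ]
```

```bash
python3 -m pendant '[{"x":0,"y":0,"z":0.4,"rx":0,"ry":0,"rz":0,"jaw":0.2},{"x":0,"y":0,"z":0.7,"rx":0,"ry":0,"rz":0,"jaw":0.2},{"x":0,"y":0,"z":0.9,"rx":0,"ry":0,"rz":0,"jaw":0.2},{"x":0,"y":0,"z":0.99,"rx":0,"ry":0,"rz":0,"jaw":0.2},{"x":0,"y":0,"z":0.99,"rx":0,"ry":0,"rz":0,"jaw":0.2}]'; echo
python3 go.py -94 -175 256
python3 - <<'E'
from cell import env
import cv2
cv2.imwrite("pics/s1.png",cv2.resize(env.read_camera("side")["img"][120:305,265:415,::-1],None,fx=3.2,fy=3.2,interpolation=cv2.INTER_CUBIC))
E
```

```text
t: 3.42
eef_pos: [471.1, -7.9, 256.0]
tcp_rot: [-3.141, -0.0, 1.619]
ft_force: [0.3, -0.6, 0.1]
opening: 0.202

t 3.425 pos [471.1  -7.9 256. ] deck [-94.4  17.1] rot [-3.1407e+00 -3.0000e-04  1.6191e+00] F [ 0.3 -0.6  0.1] open 0.202 j [-0.16  0.51  2.08  0.    0.56 -0.21]
units x -1.280 y -0.000 z 0.000 rz 0.003
```

View pics/s1.png

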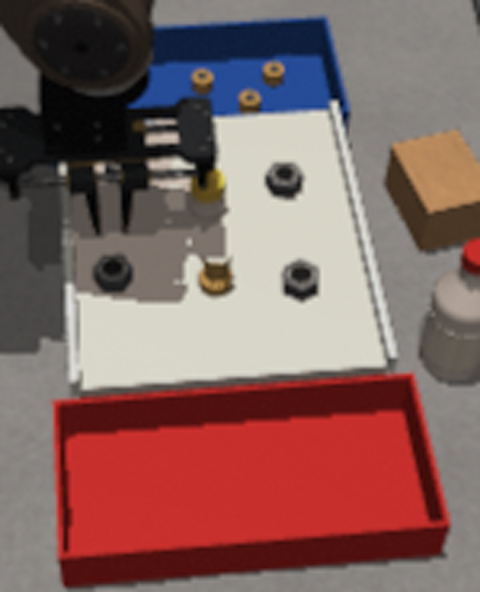

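```bash
python3 -m pendant '[{"x":-0.1,"y":0,"z":0,"rx":0,"ry":0,"rz":0,"jaw":0.2},{"x":-0.18,"y":0,"z":0,"rx":0,"ry":0,"rz":0,"jaw":0.2},{"x":-0.26,"y":0,"z":0,"rx":0,"ry":0,"rz":0,"jaw":0.2},{"x":-0.35,"y":0,"z":0,"rx":0,"ry":0,"rz":0,"jaw":0.2},{"x":-0.45,"y":0,"z":0,"rx":0,"ry":0,"rz":0,"jaw":0.2},{"x":-0.55,"y":0,"z":0,"rx":0,"ry":0,"rz":0,"jaw":0.2},{"x":-0.65,"y":0,"z":0,"rx":0,"ry":0,"rz":0,"jaw":0.2},{"x":-0.7,"y":0,"z":0,"rx":0,"ry":0,"rz":0,"jaw":0.2}]'; echo
python3 go.py -94 -185 256
python3 - <<'E'
from cell import env
import cv2
cv2.imwrite("pics/s2.png",cv2.resize(env.read_camera("side")["img"][120:305,265:415,::-1],None,fx=3.2,fy=3.2,interpolation=cv2.INTER_CUBIC))
E
```

```text
t: 4.47
eef_pos: [475.8, -114.8, 256.2]
tcp_rot: [3.141, -0.0, 1.617]
ft_force: [-0.2, 0.7, 1.8]
opening: 0.2

t 4.475 pos [ 475.8 -114.8  256.2] deck [-94.6 -89.9] rot [ 3.1415 -0.      1.6166] F [-0.2  0.7  1.8] open 0.2 j [-0.37  0.52  2.03  0.    0.58 -0.42]
units x -0.634 y 0.004 z 0.001 rz -0.000
```

View pics/s2.png

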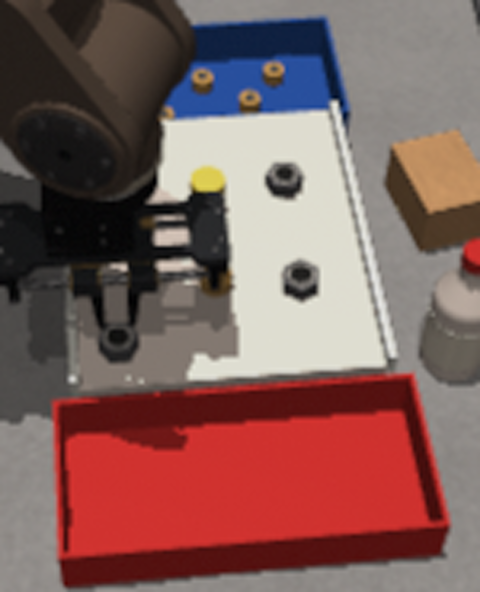

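The nut sits centred in the fingertip gap. I'll continue over the edge.

```bash
python3 -m pendant '[{"x":-0.1,"y":0,"z":0,"rx":0,"ry":0,"rz":0,"jaw":0.2},{"x":-0.2,"y":0,"z":0,"rx":0,"ry":0,"rz":0,"jaw":0.2},{"x":-0.3,"y":0,"z":0,"rx":0,"ry":0,"rz":0,"jaw":0.2},{"x":-0.4,"y":0,"z":0,"rx":0,"ry":0,"rz":0,"jaw":0.2},{"x":-0.5,"y":0,"z":0,"rx":0,"ry":0,"rz":0,"jaw":0.2},{"x":-0.6,"y":0,"z":0,"rx":0,"ry":0,"rz":0,"jaw":0.2},{"x":-0.65,"y":0,"z":0,"rx":0,"ry":0,"rz":0,"jaw":0.2},{"x":-0.65,"y":0,"z":0,"rx":0,"ry":0,"rz":0,"jaw":0.2}]'; echo
python3 go.py -82 125 256
python3 - <<'E'
from cell import env
import cv2
cv2.imwrite("pics/s3.png",cv2.resize(env.read_camera("side")["img"][120:305,265:415,::-1],None,fx=3.2,fy=3.2,interpolation=cv2.INTER_CUBIC))
E
```

```text
t: 5.52
eef_pos: [480.2, -211.6, 256.1]
tcp_rot: [-3.142, -0.0, 1.617]
ft_force: [0.9, 0.5, -0.1]
opening: 0.202

t 5.525 pos [ 480.2 -211.6  256.1] deck [ -94.6 -186.8] rot [-3.1416e+00 -2.0000e-04  1.6166e+00] F [ 0.9  0.5 -0.1] open 0.202 j [-0.54  0.56  1.95  0.    0.64 -0.59]
units x 2.079 y 0.084 z 0.001 rz -0.000
```

View pics/s3.png

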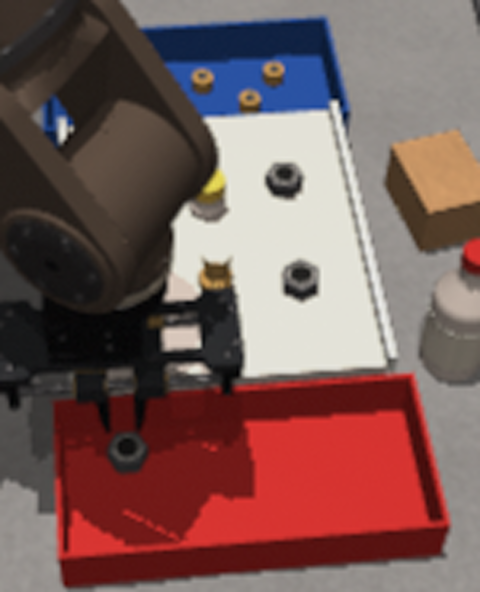

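Nut C is in the bin. Next is A: raise, go back, lower behind it.

```bash
python3 -m pendant '[{"x":0,"y":0,"z":-0.3,"rx":0,"ry":0,"rz":0,"jaw":0.2},{"x":0.2,"y":0,"z":-0.5,"rx":0,"ry":0,"rz":0,"jaw":0.2},{"x":0.6,"y":0.08,"z":-0.5,"rx":0,"ry":0,"rz":0,"jaw":0.2},{"x":1,"y":0.08,"z":-0.5,"rx":0,"ry":0,"rz":0,"jaw":0.2},{"x":1,"y":0.08,"z":-0.5,"rx":0,"ry":0,"rz":0,"jaw":0.2}]'; echo
python3 -m pendant '[{"x":0.4,"y":0,"z":0,"rx":0,"ry":0,"rz":0,"jaw":0.2},{"x":0.8,"y":0,"z":0,"rx":0,"ry":0,"rz":0,"jaw":0.2},{"x":1,"y":0,"z":0,"rx":0,"ry":0,"rz":0,"jaw":0.2},{"x":1.0,"y":0,"z":0,"rx":0,"ry":0,"rz":0,"jaw":0.2}]'; echo
python3 go.py -82 130 256
```

```text
t: 6.2
eef_pos: [484.7, -57.1, 331.4]
tcp_rot: [-3.141, -0.001, 1.623]
ft_force: [-0.1, -0.2, -0.1]
opening: 0.202

t: 6.7
eef_pos: [478.2, 90.3, 331.2]
tcp_rot: [3.141, -0.0, 1.62]
ft_force: [-0.4, -0.0, -1.0]
opening: 0.2

t 6.7 pos [478.2  90.3 331.2] deck [-82.8 114.8] rot [ 3.1415e+00 -1.0000e-04  1.6202e+00] F [-0.4 -0.  -1. ] open 0.2 j [0.05 0.4  1.97 0.   0.77 0.  ]
units x 0.101 y 0.006 z 0.502 rz 0.004
```

```bash
python3 -m pendant '[{"x":0.09,"y":0,"z":0,"rx":0,"ry":0,"rz":0,"jaw":0.2},{"x":0.09,"y":0,"z":0.2,"rx":0,"ry":0,"rz":0,"jaw":0.2},{"x":0.09,"y":0,"z":0.4,"rx":0,"ry":0,"rz":0,"jaw":0.2},{"x":0.09,"y":0,"z":0.5,"rx":0,"ry":0,"rz":0,"jaw":0.2},{"x":0.09,"y":0,"z":0.5,"rx":0,"ry":0,"rz":0,"jaw":0.2}]'; echo
python3 go.py -82 130 256
python3 - <<'E'
from cell import env
import cv2
cv2.imwrite("pics/s4.png",cv2.resize(env.read_camera("scene")["img"][140:300,225:425,::-1],None,fx=3.2,fy=3.2,interpolation=cv2.INTER_CUBIC))
cv2.imwrite("pics/w4.png",env.read_camera("wrist")["img"][:,:,::-1])
E
```

```text
t: 7.32
eef_pos: [477.9, 102.2, 255.7]
tcp_rot: [-3.14, -0.0, 1.617]
ft_force: [0.0, -0.3, 0.9]
opening: 0.199

t 7.325 pos [477.9 102.2 255.7] deck [-82.5 126.8] rot [-3.14   -0.      1.6166] F [ 0.  -0.3  0.9] open 0.199 j [0.08 0.53 2.03 0.   0.58 0.03]
units x 0.021 y 0.004 z -0.002 rz -0.000
```

View pics/s4.png

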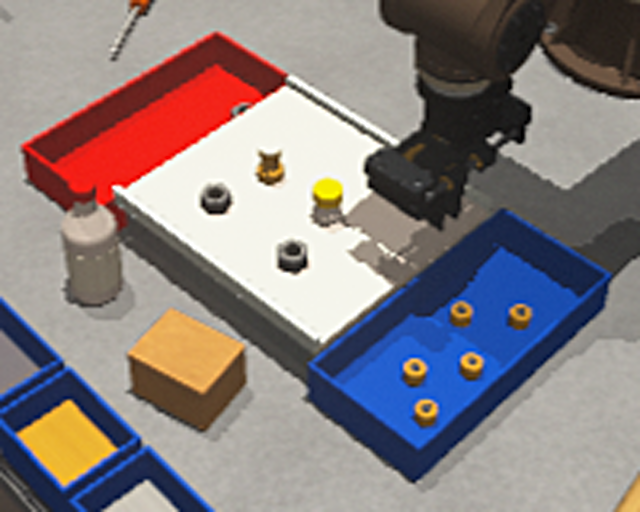

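View pics/w4.png

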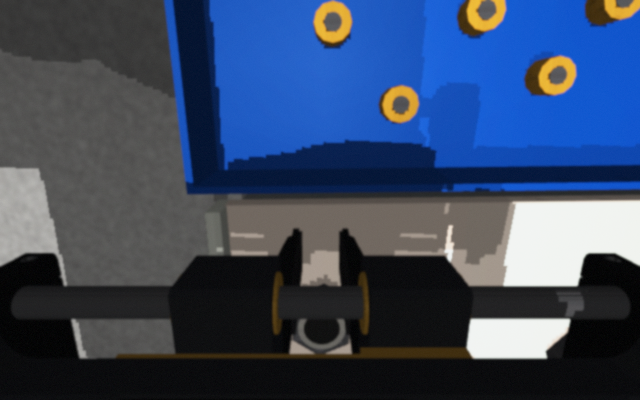

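The nut is straight ahead, centred on the gap. I'll push it.

```bash
python3 -m pendant '[{"x":-0.06,"y":0,"z":0,"rx":0,"ry":0,"rz":0,"jaw":0.2},{"x":-0.13,"y":0,"z":0,"rx":0,"ry":0,"rz":0,"jaw":0.2},{"x":-0.2,"y":0,"z":0,"rx":0,"ry":0,"rz":0,"jaw":0.2},{"x":-0.3,"y":0,"z":0,"rx":0,"ry":0,"rz":0,"jaw":0.2},{"x":-0.4,"y":0,"z":0,"rx":0,"ry":0,"rz":0,"jaw":0.2},{"x":-0.5,"y":0,"z":0,"rx":0,"ry":0,"rz":0,"jaw":0.2},{"x":-0.6,"y":0,"z":0,"rx":0,"ry":0,"rz":0,"jaw":0.2},{"x":-0.7,"y":0,"z":0,"rx":0,"ry":0,"rz":0,"jaw":0.2},{"x":-0.8,"y":0,"z":0,"rx":0,"ry":0,"rz":0,"jaw":0.2},{"x":-0.9,"y":0,"z":0,"rx":0,"ry":0,"rz":0,"jaw":0.2}]'; echo
python3 go.py -82 -187 256
python3 - <<'E'
from cell import env
import cv2
cv2.imwrite("pics/s5.png",cv2.resize(env.read_camera("side")["img"][120:305,265:415,::-1],None,fx=3.2,fy=3.2,interpolation=cv2.INTER_CUBIC))
E
```

```text
t: 8.68
eef_pos: [484.0, -33.3, 256.2]
tcp_rot: [3.142, -0.0, 1.617]
ft_force: [0.3, 0.5, 0.5]
opening: 0.204

t 8.675 pos [484.  -33.3 256.2] deck [-82.6  -8.9] rot [ 3.1416e+00 -1.0000e-04  1.6173e+00] F [0.3 0.5 0.5] open 0.204 j [-0.2   0.52  2.04  0.    0.58 -0.25]
units x -1.188 y 0.003 z 0.001 rz 0.001
```

View pics/s5.png

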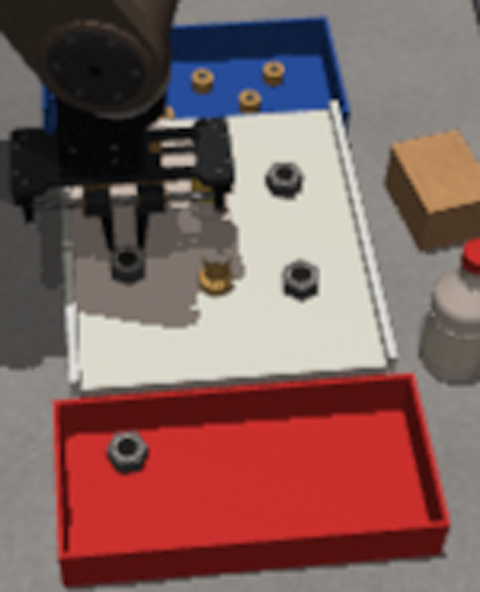

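Nut A is nested in the gap, and C lies in the red bin at (127,452). I'll keep pushing.

```bash
python3 -m pendant '[{"x":-0.1,"y":0,"z":0,"rx":0,"ry":0,"rz":0,"jaw":0.2},{"x":-0.2,"y":0.01,"z":0,"rx":0,"ry":0,"rz":0,"jaw":0.2},{"x":-0.3,"y":0.02,"z":0,"rx":0,"ry":0,"rz":0,"jaw":0.2},{"x":-0.4,"y":0.03,"z":0,"rx":0,"ry":0,"rz":0,"jaw":0.2},{"x":-0.5,"y":0.04,"z":0,"rx":0,"ry":0,"rz":0,"jaw":0.2},{"x":-0.6,"y":0.05,"z":0,"rx":0,"ry":0,"rz":0,"jaw":0.2},{"x":-0.7,"y":0.06,"z":0,"rx":0,"ry":0,"rz":0,"jaw":0.2},{"x":-0.8,"y":0.07,"z":0,"rx":0,"ry":0,"rz":0,"jaw":0.2},{"x":-0.9,"y":0.08,"z":0,"rx":0,"ry":0,"rz":0,"jaw":0.2},{"x":-1,"y":0.08,"z":0,"rx":0,"ry":0,"rz":0,"jaw":0.2}]'; echo
python3 -m pendant '[{"x":-0.1,"y":0,"z":0,"rx":0,"ry":0,"rz":0,"jaw":0.2},{"x":-0.18,"y":0,"z":0,"rx":0,"ry":0,"rz":0,"jaw":0.2},{"x":-0.18,"y":0,"z":0,"rx":0,"ry":0,"rz":0,"jaw":0.2}]'; echo
python3 go.py 65 -20 331
python3 - <<'E'
from cell import env
import cv2
cv2.imwrite("pics/s6.png",cv2.resize(env.read_camera("side")["img"][120:305,265:415,::-1],None,fx=3.2,fy=3.2,interpolation=cv2.INTER_CUBIC))
E
```

```text
t: 9.98
eef_pos: [503.1, -182.6, 256.2]
tcp_rot: [3.141, -0.0, 1.617]
ft_force: [-0.8, -0.3, -0.1]
opening: 0.197

t: 10.35
eef_pos: [504.2, -209.3, 256.2]
tcp_rot: [3.141, -0.0, 1.616]
ft_force: [-0.1, -0.2, -0.5]
opening: 0.199

t 10.35 pos [ 504.2 -209.3  256.2] deck [ -70.6 -185.6] rot [ 3.1415 -0.      1.6163] F [-0.1 -0.2 -0.5] open 0.199 j [-0.51  0.58  1.89  0.    0.67 -0.56]
units x 1.105 y 0.904 z -0.499 rz -0.001
```

View pics/s6.png

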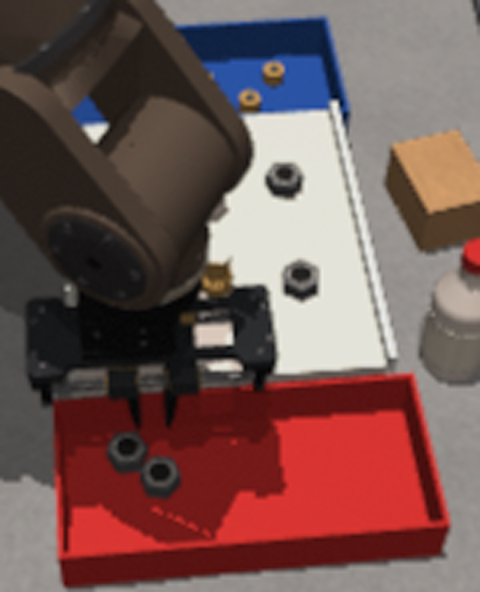

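Nuts C and A are both in the bin. Moving on to D.

```bash
python3 -m pendant '[{"x":0,"y":0,"z":-0.3,"rx":0,"ry":0,"rz":0,"jaw":0.2},{"x":0.1,"y":0.1,"z":-0.5,"rx":0,"ry":0,"rz":0,"jaw":0.2},{"x":0.4,"y":0.35,"z":-0.5,"rx":0,"ry":0,"rz":0,"jaw":0.2},{"x":0.7,"y":0.65,"z":-0.5,"rx":0,"ry":0,"rz":0,"jaw":0.2},{"x":1,"y":0.9,"z":-0.5,"rx":0,"ry":0,"rz":0,"jaw":0.2},{"x":1,"y":0.9,"z":-0.5,"rx":0,"ry":0,"rz":0,"jaw":0.2},{"x":1,"y":0.9,"z":-0.5,"rx":0,"ry":0,"rz":0,"jaw":0.2}]'; echo
python3 go.py 65 -18 256
python3 - <<'E'
from cell import env
import cv2
cv2.imwrite("pics/w7.png",env.read_camera("wrist")["img"][:,:,::-1])
cv2.imwrite("pics/s7.png",cv2.resize(env.read_camera("scene")["img"][140:300,225:425,::-1],None,fx=3.2,fy=3.2,interpolation=cv2.INTER_CUBIC))
E
```

```text
t: 11.28
eef_pos: [631.7, -52.0, 330.9]
tcp_rot: [-3.141, -0.0, 1.618]
ft_force: [-0.1, -1.0, 0.5]
opening: 0.2

t 11.275 pos [631.7 -52.  330.9] deck [ 64.  -34.3] rot [-3.1407e+00 -2.0000e-04  1.6185e+00] F [-0.1 -1.   0.5] open 0.2 j [-0.19  0.58  1.61 -0.    0.95 -0.23]
units x 0.109 y 0.007 z 0.499 rz 0.002
```

View pics/w7.png

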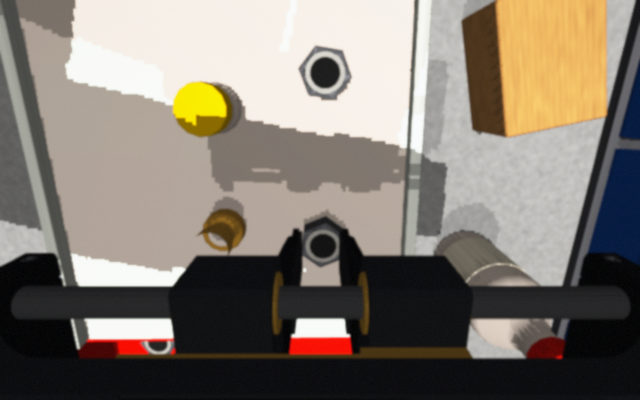

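View pics/s7.png

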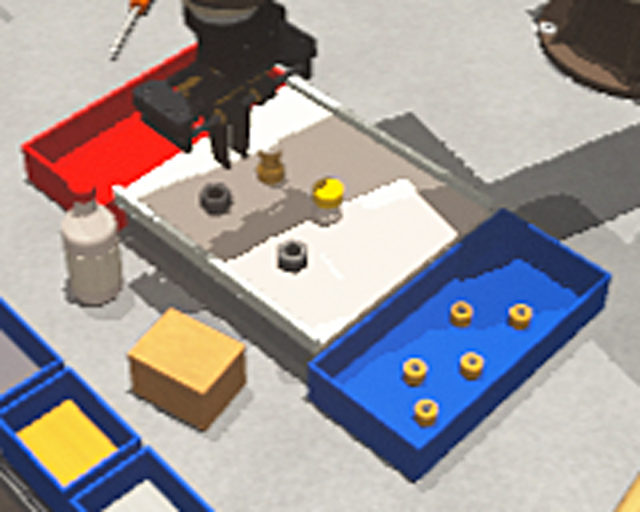

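D at (322,243) is centred with the gap in the wrist view, and the jar and gauge are well to the left. I'll lower behind it.

```bash
python3 -m pendant '[{"x":0.13,"y":0,"z":0,"rx":0,"ry":0,"rz":0,"jaw":0.2},{"x":0.13,"y":0,"z":0.05,"rx":0,"ry":0,"rz":0,"jaw":0.2},{"x":0.13,"y":0,"z":0.25,"rx":0,"ry":0,"rz":0,"jaw":0.2},{"x":0.13,"y":0,"z":0.42,"rx":0,"ry":0,"rz":0,"jaw":0.2},{"x":0.13,"y":0,"z":0.5,"rx":0,"ry":0,"rz":0,"jaw":0.2},{"x":0.13,"y":0,"z":0.5,"rx":0,"ry":0,"rz":0,"jaw":0.2}]'; echo
python3 go.py 65 -187 256
python3 - <<'E'
from cell import env
import cv2
cv2.imwrite("pics/s8.png",cv2.resize(env.read_camera("side")["img"][120:305,265:435,::-1],None,fx=3.2,fy=3.2,interpolation=cv2.INTER_CUBIC))
E
```

```text
t: 12.12
eef_pos: [631.1, -33.0, 255.6]
tcp_rot: [-3.14, -0.0, 1.617]
ft_force: [-0.4, 0.7, 0.2]
opening: 0.199

t 12.125 pos [631.1 -33.  255.6] deck [ 64.3 -15.4] rot [-3.1404e+00 -3.0000e-04  1.6173e+00] F [-0.4  0.7  0.2] open 0.199 j [-0.16  0.67  1.67  0.    0.8  -0.2 ]
units x -1.144 y 0.004 z -0.003 rz 0.001
```

View pics/s8.png

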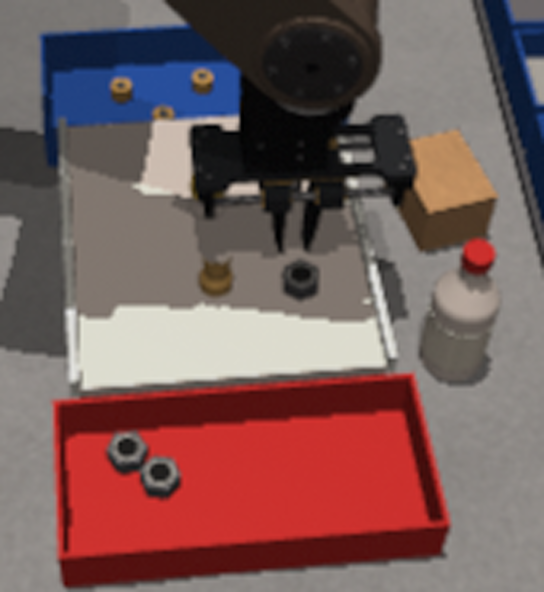

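```bash
python3 -m pendant '[{"x":-0.07,"y":0,"z":0,"rx":0,"ry":0,"rz":0,"jaw":0.2},{"x":-0.13,"y":0,"z":0,"rx":0,"ry":0,"rz":0,"jaw":0.2},{"x":-0.2,"y":0,"z":0,"rx":0,"ry":0,"rz":0,"jaw":0.2},{"x":-0.3,"y":-0.01,"z":0,"rx":0,"ry":0,"rz":0,"jaw":0.2},{"x":-0.4,"y":-0.02,"z":0,"rx":0,"ry":0,"rz":0,"jaw":0.2},{"x":-0.5,"y":-0.03,"z":0,"rx":0,"ry":0,"rz":0,"jaw":0.2},{"x":-0.55,"y":-0.03,"z":0,"rx":0,"ry":0,"rz":0,"jaw":0.2}]'; echo
python3 go.py 63 -187 256
python3 - <<'E'
from cell import env
import cv2
cv2.imwrite("pics/s9.png",cv2.resize(env.read_camera("side")["img"][120:305,265:435,::-1],None,fx=3.2,fy=3.2,interpolation=cv2.INTER_CUBIC))
E
```

```text
t: 13.05
eef_pos: [630.4, -116.8, 256.2]
tcp_rot: [-3.142, -0.0, 1.616]
ft_force: [-0.6, 1.0, 0.2]
opening: 0.201

t 13.05 pos [ 630.4 -116.8  256.2] deck [ 59.8 -99. ] rot [-3.1415e+00 -1.0000e-04  1.6164e+00] F [-0.6  1.   0.2] open 0.201 j [-0.29  0.68  1.65  0.    0.81 -0.33]
units x -0.587 y 0.022 z 0.001 rz -0.000
```

View pics/s9.png

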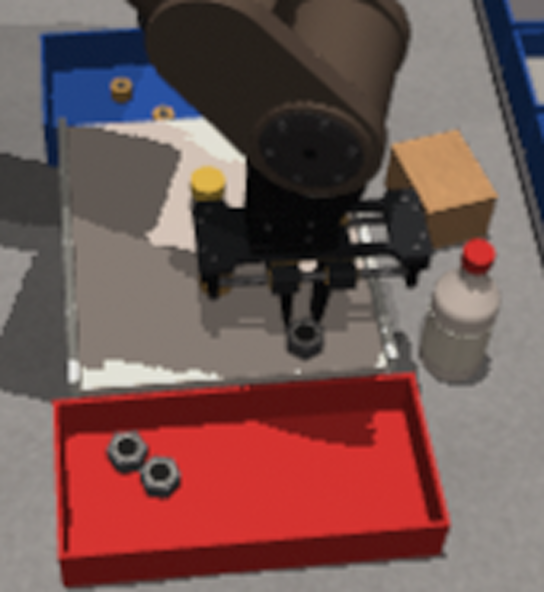

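```bash
python3 -m pendant '[{"x":-0.1,"y":0,"z":0,"rx":0,"ry":0,"rz":0,"jaw":0.2},{"x":-0.2,"y":0,"z":0,"rx":0,"ry":0,"rz":0,"jaw":0.2},{"x":-0.3,"y":0,"z":0,"rx":0,"ry":0,"rz":0,"jaw":0.2},{"x":-0.4,"y":0,"z":0,"rx":0,"ry":0,"rz":0,"jaw":0.2},{"x":-0.5,"y":0,"z":0,"rx":0,"ry":0,"rz":0,"jaw":0.2},{"x":-0.59,"y":0,"z":0,"rx":0,"ry":0,"rz":0,"jaw":0.2},{"x":-0.59,"y":0,"z":0,"rx":0,"ry":0,"rz":0,"jaw":0.2}]'; echo
python3 go.py 66.5 100 331
python3 - <<'E'
from cell import env
import cv2
cv2.imwrite("pics/s10.png",cv2.resize(env.read_camera("side")["img"][120:305,265:435,::-1],None,fx=3.2,fy=3.2,interpolation=cv2.INTER_CUBIC))
E
```

```text
t: 13.98
eef_pos: [634.6, -205.0, 256.1]
tcp_rot: [3.141, 0.0, 1.616]
ft_force: [-0.9, -0.2, -0.4]
opening: 0.203

t 13.975 pos [ 634.6 -205.   256.1] deck [  59.9 -187.3] rot [3.1415 0.     1.6162] F [-0.9 -0.2 -0.4] open 0.203 j [-0.41  0.71  1.58  0.    0.85 -0.46]
units x 1.916 y 0.043 z -0.499 rz -0.001
```

View pics/s10.png

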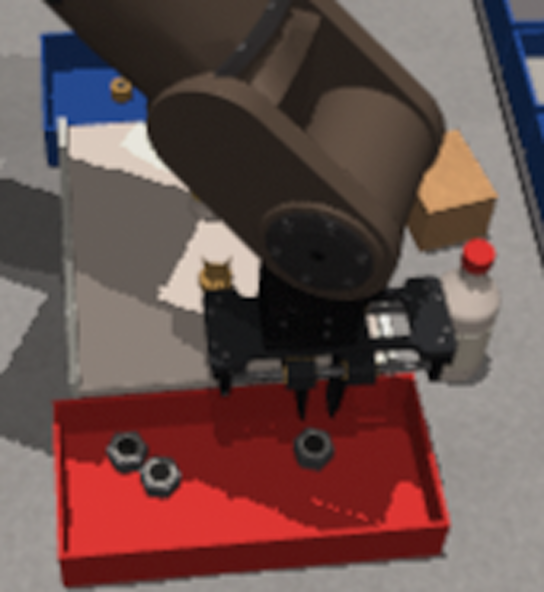

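Three nuts are in the bin, and the gauge and bottle are untouched. Now the last nut, B.

```bash
python3 -m pendant '[{"x":0,"y":0,"z":-0.3,"rx":0,"ry":0,"rz":0,"jaw":0.2},{"x":0.1,"y":0,"z":-0.5,"rx":0,"ry":0,"rz":0,"jaw":0.2},{"x":0.4,"y":0.04,"z":-0.5,"rx":0,"ry":0,"rz":0,"jaw":0.2},{"x":0.8,"y":0.05,"z":-0.5,"rx":0,"ry":0,"rz":0,"jaw":0.2},{"x":1,"y":0.05,"z":-0.5,"rx":0,"ry":0,"rz":0,"jaw":0.2},{"x":1,"y":0.05,"z":-0.5,"rx":0,"ry":0,"rz":0,"jaw":0.2}]'; echo
python3 -m pendant '[{"x":0.4,"y":0,"z":0,"rx":0,"ry":0,"rz":0,"jaw":0.2},{"x":0.7,"y":0,"z":0,"rx":0,"ry":0,"rz":0,"jaw":0.2},{"x":0.92,"y":0,"z":0,"rx":0,"ry":0,"rz":0,"jaw":0.2},{"x":0.92,"y":0,"z":0,"rx":0,"ry":0,"rz":0,"jaw":0.2},{"x":0.92,"y":0,"z":0.05,"rx":0,"ry":0,"rz":0,"jaw":0.2}]'; echo
python3 go.py 67 100 256
python3 - <<'E'
from cell import env
import cv2
cv2.imwrite("pics/w11.png",env.read_camera("wrist")["img"][:,:,::-1])
cv2.imwrite("pics/s11.png",cv2.resize(env.read_camera("side")["img"][120:305,265:435,::-1],None,fx=3.2,fy=3.2,interpolation=cv2.INTER_CUBIC))
E
```

```text
t: 14.78
eef_pos: [634.9, -51.2, 331.4]
tcp_rot: [-3.142, -0.0, 1.621]
ft_force: [-0.1, -0.3, 0.4]
opening: 0.198

t: 15.4
eef_pos: [628.9, 83.1, 323.8]
tcp_rot: [3.141, 0.0, 1.617]
ft_force: [0.3, -0.8, -0.5]
opening: 0.199

t 15.4 pos [628.9  83.1 323.8] deck [ 67.5 100.8] rot [3.1406e+00 2.0000e-04 1.6170e+00] F [ 0.3 -0.8 -0.5] open 0.199 j [ 0.03  0.59  1.62 -0.    0.93 -0.02]
units x -0.005 y -0.003 z 0.452 rz 0.000
```

View pics/w11.png

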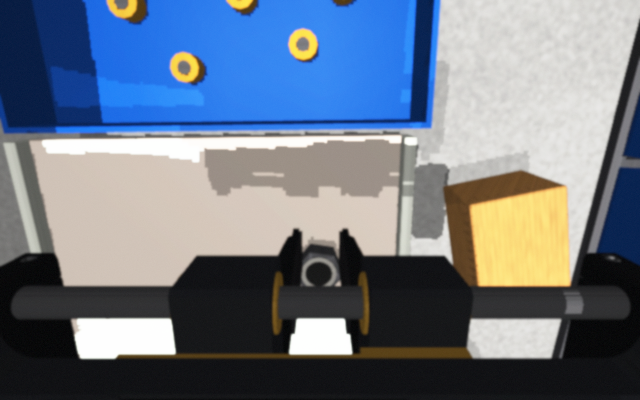

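View pics/s11.png

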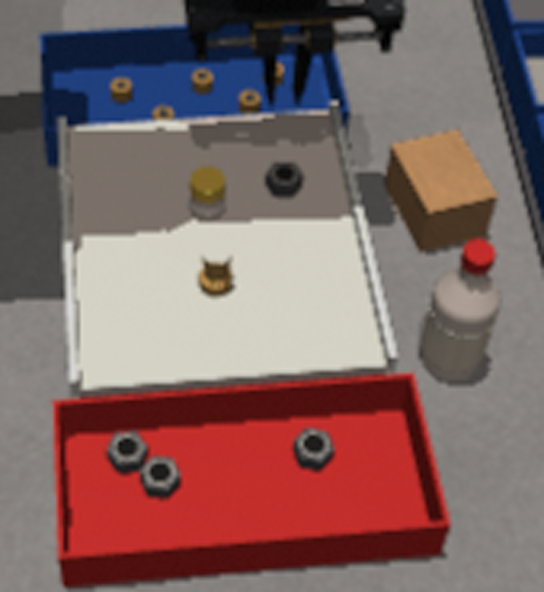

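B at (320,270) in the wrist view is centred with the gap. The jar and gauge stand where they began. I'll lower behind it and start the push.

```bash
python3 -m pendant '[{"x":0,"y":0,"z":0.2,"rx":0,"ry":0,"rz":0,"jaw":0.2},{"x":0,"y":0,"z":0.37,"rx":0,"ry":0,"rz":0,"jaw":0.2},{"x":0,"y":0,"z":0.45,"rx":0,"ry":0,"rz":0,"jaw":0.2},{"x":0,"y":0,"z":0.45,"rx":0,"ry":0,"rz":0,"jaw":0.2}]'; echo
python3 -m pendant '[{"x":-0.07,"y":0,"z":0,"rx":0,"ry":0,"rz":0,"jaw":0.2},{"x":-0.13,"y":0,"z":0,"rx":0,"ry":0,"rz":0,"jaw":0.2},{"x":-0.2,"y":0,"z":0,"rx":0,"ry":0,"rz":0,"jaw":0.2},{"x":-0.28,"y":0,"z":0,"rx":0,"ry":0,"rz":0,"jaw":0.2},{"x":-0.38,"y":0,"z":0,"rx":0,"ry":0,"rz":0,"jaw":0.2},{"x":-0.48,"y":0,"z":0,"rx":0,"ry":0,"rz":0,"jaw":0.2},{"x":-0.58,"y":0,"z":0,"rx":0,"ry":0,"rz":0,"jaw":0.2},{"x":-0.68,"y":0,"z":0,"rx":0,"ry":0,"rz":0,"jaw":0.2}]'; echo
python3 go.py 60 -187 256
python3 - <<'E'
from cell import env
import cv2
cv2.imwrite("pics/s12.png",cv2.resize(env.read_camera("side")["img"][120:305,265:435,::-1],None,fx=3.2,fy=3.2,interpolation=cv2.INTER_CUBIC))
E
```

```text
t: 16.0
eef_pos: [628.9, 83.4, 255.7]
tcp_rot: [-3.14, -0.0, 1.617]
ft_force: [-0.8, -0.8, 0.2]
opening: 0.198

t: 17.0
eef_pos: [633.5, -18.9, 256.2]
tcp_rot: [3.142, -0.0, 1.617]
ft_force: [-0.4, 1.9, 2.1]
opening: 0.201

t 17.0 pos [633.5 -18.9 256.2] deck [67.4 -1.4] rot [ 3.1416e+00 -1.0000e-04  1.6172e+00] F [-0.4  1.9  2.1] open 0.201 j [-0.13  0.67  1.67  0.    0.8  -0.18]
units x -1.237 y -0.050 z 0.002 rz 0.001
```

View pics/s12.png

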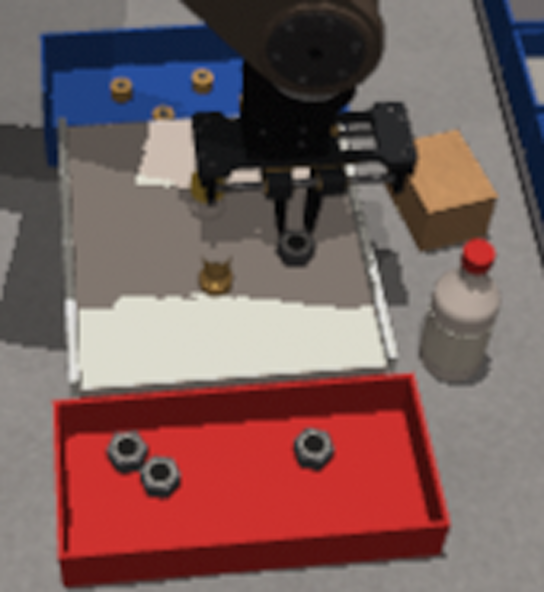

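```bash
python3 -m pendant '[{"x":-0.1,"y":-0.01,"z":0,"rx":0,"ry":0,"rz":0,"jaw":0.2},{"x":-0.2,"y":-0.02,"z":0,"rx":0,"ry":0,"rz":0,"jaw":0.2},{"x":-0.3,"y":-0.03,"z":0,"rx":0,"ry":0,"rz":0,"jaw":0.2},{"x":-0.4,"y":-0.04,"z":0,"rx":0,"ry":0,"rz":0,"jaw":0.2},{"x":-0.5,"y":-0.05,"z":0,"rx":0,"ry":0,"rz":0,"jaw":0.2},{"x":-0.6,"y":-0.06,"z":0,"rx":0,"ry":0,"rz":0,"jaw":0.2},{"x":-0.7,"y":-0.07,"z":0,"rx":0,"ry":0,"rz":0,"jaw":0.2},{"x":-0.8,"y":-0.08,"z":0,"rx":0,"ry":0,"rz":0,"jaw":0.2},{"x":-0.9,"y":-0.08,"z":0,"rx":0,"ry":0,"rz":0,"jaw":0.2},{"x":-1,"y":-0.08,"z":0,"rx":0,"ry":0,"rz":0,"jaw":0.2}]'; echo
python3 -m pendant '[{"x":-0.1,"y":0,"z":0,"rx":0,"ry":0,"rz":0,"jaw":0.2},{"x":-0.2,"y":0,"z":0,"rx":0,"ry":0,"rz":0,"jaw":0.2},{"x":-0.23,"y":0,"z":0,"rx":0,"ry":0,"rz":0,"jaw":0.2},{"x":-0.23,"y":0,"z":0,"rx":0,"ry":0,"rz":0,"jaw":0.2}]'; echo
python3 - <<'E'
from cell import env
import cv2
cv2.imwrite("pics/s13.png",cv2.resize(env.read_camera("side")["img"][120:305,265:435,::-1],None,fx=3.2,fy=3.2,interpolation=cv2.INTER_CUBIC))
E
```

```text
t: 18.3
eef_pos: [628.5, -169.3, 256.2]
tcp_rot: [3.142, 0.0, 1.617]
ft_force: [-0.6, 0.1, -0.7]
opening: 0.2

t: 18.8
eef_pos: [630.0, -202.9, 256.1]
tcp_rot: [-3.142, -0.0, 1.617]
ft_force: [0.4, 0.1, 0.1]
opening: 0.199
```

View pics/s13.png

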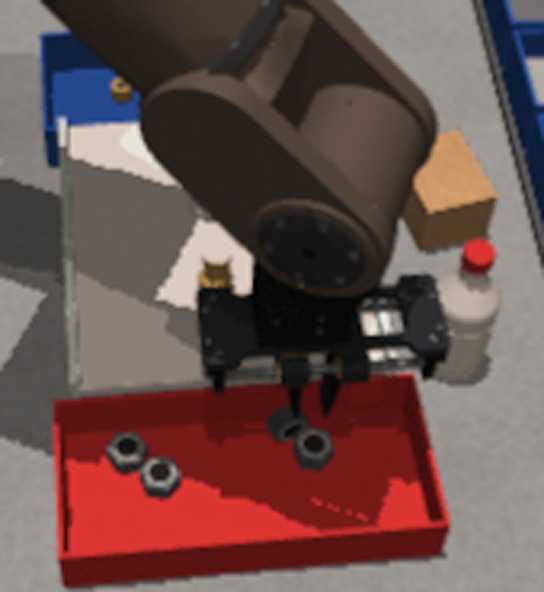

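Nut B is in the bin, tilted against D beside the near wall. I'll raise clear and check it.

```bash
python3 -m pendant '[{"x":0,"y":0,"z":-0.1,"rx":0,"ry":0,"rz":0,"jaw":0.2},{"x":0,"y":0,"z":-0.3,"rx":0,"ry":0,"rz":0,"jaw":0.2},{"x":0,"y":0,"z":-0.6,"rx":0,"ry":0,"rz":0,"jaw":0.2},{"x":0,"y":0,"z":-0.9,"rx":0,"ry":0,"rz":0,"jaw":0.2},{"x":0.6,"y":0,"z":-1,"rx":0,"ry":0,"rz":0,"jaw":0.2},{"x":1,"y":0,"z":-1,"rx":0,"ry":0,"rz":0,"jaw":0.2},{"x":1,"y":0,"z":-1,"rx":0,"ry":0,"rz":0,"jaw":0.2},{"x":1,"y":0,"z":-1,"rx":0,"ry":0,"rz":0,"jaw":0.2}]'; echo
python3 - <<'E'
from cell import env
import cv2
cv2.imwrite("pics/s14.png",cv2.resize(env.read_camera("side")["img"][120:305,265:435,::-1],None,fx=3.2,fy=3.2,interpolation=cv2.INTER_CUBIC))
cv2.imwrite("pics/c14.png",env.read_camera("scene")["img"][:,:,::-1])
cv2.imwrite("pics/f14.png",env.read_camera("side")["img"][:,:,::-1])
cv2.imwrite("pics/b14.png",cv2.resize(env.read_camera("side")["img"][235:305,275:410,::-1],None,fx=5.8,fy=5.8,interpolation=cv2.INTER_CUBIC))
E
```

```text
t: 19.85
eef_pos: [622.8, -50.6, 407.7]
tcp_rot: [3.14, 0.0, 1.621]
ft_force: [0.6, -0.6, 0.2]
opening: 0.203
```

View pics/s14.png

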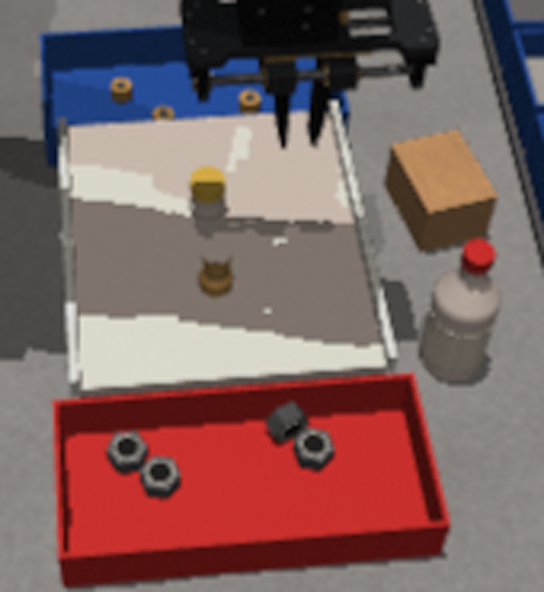

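View pics/b14.png

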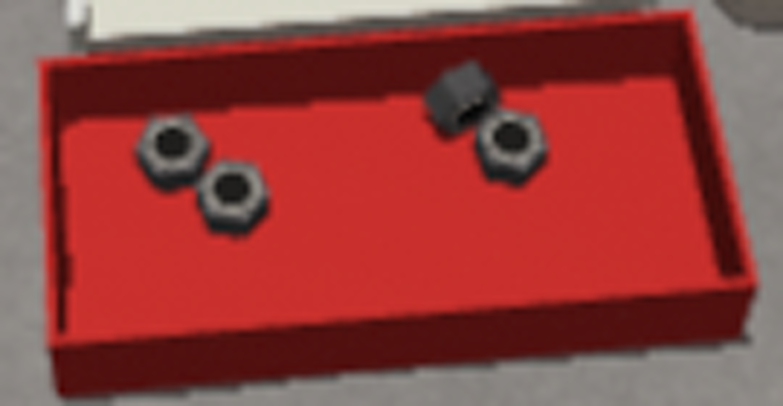

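View pics/c14.png

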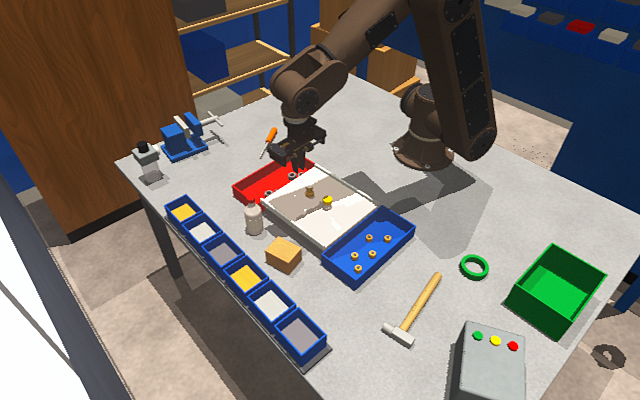

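View pics/f14.png

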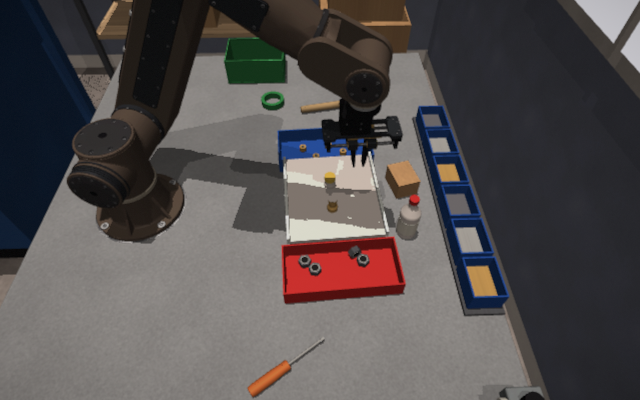

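Run:
```python
from h import *
from cell import env
q=np.load("q.npy"); c,s=np.cos(q[2]),np.sin(q[2]); R=np.array([[c,-s],[s,c]])
r=env.read_camera("side")
for u,v,z in [(463,98,22),(463,98,30),(512,138,20),(172,143,20),(231,188,20)]:
    w=back(r,275+u/5.8-.4,235+v/5.8-.4,z); print((R.T@(w[:2]-q[:2])+[0,224]).round(1))
st=env.state(); print(st["t"],st["eef_pos"],st["ft_force"].round(1))
print(env.job_done())
```

```text
[43.5 49.7]
[42.3 44.9]
[63.3 28.1]
[-91.3  37.6]
[-66.1  12.5]
20.1 [623.11083621 -53.85533496 406.295979  ] [ 0.8  0.2 -0.2]
the job is handed in; nothing more can be done
None
```

I pushed all four nuts, one at a time, along the deck with the fingertips 19 mm apart and over the open end into the red bin. None was picked up. I handed the job in at about 20 s, with the gripper raised clear of everything.

My last pictures put all four nuts inside the red bin's walls. Three lie flat. The fourth, nut_b, is tilted against nut_d near the deck-side wall, below the rim, and it looked the same in pictures taken about a second apart. I could not measure its height directly from those views.

In the last pictures the jar and plug gauge were upright where they began, and the other bench items looked unmoved. I compared these by eye and did not measure them. The forces read between moves stayed around 2 N.

My position measurements from the wrist camera and the fixed cameras differed by 3 to 6 mm along the deck. Starting each push with extra clearance covered this.

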